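Spread birch blocks on the drying bed and start the dryer

TASK

Using only the rake, never the gripper or arm, rake the clump of birch blocks out over the drying bed into an even single layer, with at least one block on each of the six round vents (the block's middle over the vent), none on another and a clear gap of about 15 mm between neighbours. Then stand the rake back in its rest, let go, and press the blue, the yellow and the green key fully down, one at a time in that order. Do not disturb the canister, the cone or the glue jar, and if something shifts a block, rake it right again so that the layer is still even at the end and the rake back in its rest.

Things in the scene. Friction and masses are not known exactly. Their poses are not given: they have to be found in the camera images.
- chip0: one of 7 to 9 loose birch-wood blocks, 30 x 26 x 22 mm (x, y, z), 12 g, pale wood with dark bark on one side; origin in its middle. They start in one close clump, flat on the bed (reads None if this block is absent this time)
- chip1: one of 7 to 9 loose birch-wood blocks, 30 x 26 x 22 mm (x, y, z), 12 g, pale wood with dark bark on one side; origin in its middle. They start in one close clump, flat on the bed (reads None if this block is absent this time)
- chip2: one of 7 to 9 loose birch-wood blocks, 30 x 26 x 22 mm (x, y, z), 12 g, pale wood with dark bark on one side; origin in its middle. They start in one close clump, flat on the bed (reads None if this block is absent this time)
- chip3: one of 7 to 9 loose birch-wood blocks, 30 x 26 x 22 mm (x, y, z), 12 g, pale wood with dark bark on one side; origin in its middle. They start in one close clump, flat on the bed (reads None if this block is absent this time)
- chip4: one of 7 to 9 loose birch-wood blocks, 30 x 26 x 22 mm (x, y, z), 12 g, pale wood with dark bark on one side; origin in its middle. They start in one close clump, flat on the bed (reads None if this block is absent this time)
- chip5: one of 7 to 9 loose birch-wood blocks, 30 x 26 x 22 mm (x, y, z), 12 g, pale wood with dark bark on one side; origin in its middle. They start in one close clump, flat on the bed (reads None if this block is absent this time)
- chip6: one of 7 to 9 loose birch-wood blocks, 30 x 26 x 22 mm (x, y, z), 12 g, pale wood with dark bark on one side; origin in its middle. They start in one close clump, flat on the bed (reads None if this block is absent this time)
- chip7: one of 7 to 9 loose birch-wood blocks, 30 x 26 x 22 mm (x, y, z), 12 g, pale wood with dark bark on one side; origin in its middle. They start in one close clump, flat on the bed (reads None if this block is absent this time)
- chip8: one of 7 to 9 loose birch-wood blocks, 30 x 26 x 22 mm (x, y, z), 12 g, pale wood with dark bark on one side; origin in its middle. They start in one close clump, flat on the bed (reads None if this block is absent this time)
- dryer: fixed white drying bed, an open-topped shallow tray; origin at the middle of its underside, z up, y along its length. The bed floor is 30 mm above the origin, inner size 210 mm in x and 305 mm in y, surrounded by walls 10 mm thick whose rim is 25 mm above the bed floor (55 mm above the bench)
- vent0 (a point): middle of one of the six round dark vents, 90 mm across, flush in the bed floor, laid out 2 along x by 3 along y, 95 mm apart; this point is on the floor
- vent1 (a point): middle of one of the six round dark vents, 90 mm across, flush in the bed floor, laid out 2 along x by 3 along y, 95 mm apart; this point is on the floor
- vent2 (a point): middle of one of the six round dark vents, 90 mm across, flush in the bed floor, laid out 2 along x by 3 along y, 95 mm apart; this point is on the floor
- vent3 (a point): middle of one of the six round dark vents, 90 mm across, flush in the bed floor, laid out 2 along x by 3 along y, 95 mm apart; this point is on the floor
- vent4 (a point): middle of one of the six round dark vents, 90 mm across, flush in the bed floor, laid out 2 along x by 3 along y, 95 mm apart; this point is on the floor
- vent5 (a point): middle of one of the six round dark vents, 90 mm across, flush in the bed floor, laid out 2 along x by 3 along y, 95 mm apart; this point is on the floor
- rake: small steel rake with upright wooden handle, 0.11 to 0.18 kg. Origin midway between the tips of its four tines, z up along the handle, x along the head. Tines: round pins 5 mm thick with round ends, 36 mm long, 19 mm apart (62 mm over all four); above them the head bar, 66 mm (x) by 10 mm (y), from 36 to 50 mm above the tips; above it the square handle 22 x 22 mm (sides along x and y), up to its top 142 mm above the tips. Same front and back. It starts standing in the rest
- slot (a point): middle of the floor of the open-topped slot in the fixed dark wooden rake rest. The rest is 112 mm (x) by 52 mm (y), 53 mm tall; the slot is 84 mm along x and 18 mm wide in y, its floor (this point) 8 mm above the bench. The rake stands with its tine tips on this floor, its head along the slot (x), either way round
- key_blue_top (a point): middle of the top face of the blue push key, 28 mm across; one of three keys in a row, 52 mm apart, order varying, on a fixed grey key box 170 x 66 mm, 35 mm tall. This point moves with the key: 57 mm above the bench when up, 51 mm when fully down; about 1.5 N to start, 5 N to press fully, springs back
- key_yellow_top (a point): middle of the top face of the yellow push key, 28 mm across; one of three keys in a row, 52 mm apart, order varying, on a fixed grey key box 170 x 66 mm, 35 mm tall. This point moves with the key: 57 mm above the bench when up, 51 mm when fully down; about 1.5 N to start, 5 N to press fully, springs back
- key_green_top (a point): middle of the top face of the green push key, 28 mm across; one of three keys in a row, 52 mm apart, order varying, on a fixed grey key box 170 x 66 mm, 35 mm tall. This point moves with the key: 57 mm above the bench when up, 51 mm when fully down; about 1.5 N to start, 5 N to press fully, springs back
- canister: bystander, not to be disturbed: birch-bark canister, 104 mm across, 91 mm tall, origin at the middle of its underside
- cone: bystander, not to be disturbed: turned dark wooden cone, 52 mm across, 86 mm tall, origin at the middle of its underside
- gluejar: bystander, not to be disturbed: closed glue jar, 60 mm across, 75 mm tall, origin at the middle of its underside
Mind the look-alikes: they are no part of the job. Leave any pink look-alike of the chip4 alone.

How it is judged:
On the way, in this order (a step that is already met when the one before it is completed fails the run):
1. the rake is brought from its rest to the drying bed (horizontal distance between rake and dryer below 0.17 m).
2. the blocks lie in a single layer on the bed, apart from one another, with a block over every vent (horizontal distance between any of chip0, chip1, chip2, chip3, chip4, chip5, chip6, chip7, chip8 and vent0 below 0.046 m and horizontal distance between any of chip0, chip1, chip2, chip3, chip4, chip5, chip6, chip7, chip8 and vent1 below 0.046 m and horizontal distance between any of chip0, chip1, chip2, chip3, chip4, chip5, chip6, chip7, chip8 and vent2 below 0.046 m and horizontal distance between any of chip0, chip1, chip2, chip3, chip4, chip5, chip6, chip7, chip8 and vent3 below 0.046 m and horizontal distance between any of chip0, chip1, chip2, chip3, chip4, chip5, chip6, chip7, chip8 and vent4 below 0.046 m and horizontal distance between any of chip0, chip1, chip2, chip3, chip4, chip5, chip6, chip7, chip8 and vent5 below 0.046 m and z of chip0 in the frame of dryer between 0.035 and 0.053 m and x of chip0 in the frame of dryer between -0.107 and 0.107 m and y of chip0 in the frame of dryer between -0.1545 and 0.1545 m and z of chip1 in the frame of dryer between 0.035 and 0.053 m and x of chip1 in the frame of dryer between -0.107 and 0.107 m and y of chip1 in the frame of dryer between -0.1545 and 0.1545 m and z of chip2 in the frame of dryer between 0.035 and 0.053 m and x of chip2 in the frame of dryer between -0.107 and 0.107 m and y of chip2 in the frame of dryer between -0.1545 and 0.1545 m and z of chip3 in the frame of dryer between 0.035 and 0.053 m and x of chip3 in the frame of dryer between -0.107 and 0.107 m and y of chip3 in the frame of dryer between -0.1545 and 0.1545 m and z of chip4 in the frame of dryer between 0.035 and 0.053 m and x of chip4 in the frame of dryer between -0.107 and 0.107 m and y of chip4 in the frame of dryer between -0.1545 and 0.1545 m and z of chip5 in the frame of dryer between 0.035 and 0.053 m and x of chip5 in the frame of dryer between -0.107 and 0.107 m and y of chip5 in the frame of dryer between -0.1545 and 0.1545 m and z of chip6 in the frame of dryer between 0.035 and 0.053 m and x of chip6 in the frame of dryer between -0.107 and 0.107 m and y of chip6 in the frame of dryer between -0.1545 and 0.1545 m and z of chip7 in the frame of dryer between 0.035 and 0.053 m and x of chip7 in the frame of dryer between -0.107 and 0.107 m and y of chip7 in the frame of dryer between -0.1545 and 0.1545 m and z of chip8 in the frame of dryer between 0.035 and 0.053 m and x of chip8 in the frame of dryer between -0.107 and 0.107 m and y of chip8 in the frame of dryer between -0.1545 and 0.1545 m and horizontal distance between chip0 and chip1 above 0.04 m and horizontal distance between each of chip0, chip1 and chip2 above 0.04 m and horizontal distance between each of chip0, chip1, chip2 and chip3 above 0.04 m and horizontal distance between each of chip0, chip1, chip2, chip3 and chip4 above 0.04 m and horizontal distance between each of chip0, chip1, chip2, chip3, chip4 and chip5 above 0.04 m and horizontal distance between each of chip0, chip1, chip2, chip3, chip4, chip5 and chip6 above 0.04 m and horizontal distance between each of chip0, chip1, chip2, chip3, chip4, chip5, chip6 and chip7 above 0.04 m and horizontal distance between each of chip0, chip1, chip2, chip3, chip4, chip5, chip6, chip7 and chip8 above 0.04 m), for 0.2 s.
3. the rake stands in its rest again, let go (horizontal distance between rake and slot below 0.015 m and z of rake in the frame of slot below 0.006 m and angle between rake's own z axis and vertical below 0.3 rad and contact force between the fingers and rake below 0.2 N), for 0.2 s.
4. the blue key is pressed down (height (world z) of key_blue_top below 0.0525 m).
5. the yellow key is pressed down (height (world z) of key_yellow_top below 0.0525 m).
6. the green key is pressed down (height (world z) of key_green_top below 0.0525 m).
At the end, for the whole second after the job is handed in: all blocks flat on the bed floor, none on another, middles over 40 mm apart, each vent with a block's middle within 46 mm of its own; rake let go, standing in its slot (within 15 mm, tips within 6 mm of the slot floor, under 0.3 rad from upright); keys up (all of step 2 and all of step 3 and height (world z) of each of key_blue_top, key_yellow_top, key_green_top above 0.055 m); the robot touches nothing.
It fails at once if a block is touched by the gripper or arm (contact force between any of the fingers, the arm and chip0 above 0.3 N or contact force between any of the fingers, the arm and chip1 above 0.3 N or contact force between any of the fingers, the arm and chip2 above 0.3 N or contact force between any of the fingers, the arm and chip3 above 0.3 N or contact force between any of the fingers, the arm and chip4 above 0.3 N or contact force between any of the fingers, the arm and chip5 above 0.3 N or contact force between any of the fingers, the arm and chip6 above 0.3 N or contact force between any of the fingers, the arm and chip7 above 0.3 N or contact force between any of the fingers, the arm and chip8 above 0.3 N).
It fails at once if two keys are held down at once (height (world z) of each of key_blue_top, key_yellow_top below 0.054 m or height (world z) of each of key_blue_top, key_green_top below 0.054 m or height (world z) of each of key_yellow_top, key_green_top below 0.054 m).
It fails at once if a bystander is moved more than 30 mm (distance of any of canister, cone, gluejar from where it was at the start of the episode above 0.03 m).
Of chip1, chip2, chip3, chip4, chip5, chip6, chip7, chip8 only 6 to 8 are there at a start; the rules pass over those that are not, and their reading is None.
At some moment in a run one of chip0, chip1, chip2, chip3, chip4, chip5, chip6, chip7, chip8 may be knocked a few centimetres aside while the robot is not near it.
It also fails if it takes over 210 s, if anything falls off the work surface, if the arm or the gripper's body presses on something with over 40 N, if the wrist force passes 120 N, or if a joint passes its speed limit or range.

ROBOT

A 7-joint arm with a two-finger parallel gripper is mounted at the origin on the work surface. World frame = base frame: x ahead of the robot, y to its left, z up, the work surface at z = 0. Lengths are in m, angles in rad, forces in N, time in s.
With the tool pointing down it reaches from about 0.4 to 0.85 m from the base axis. Payload 10.4 kg.
Tool frame: the origin (TCP) lies where the fingers leave the gripper's body, on its centre line; the fingertips stand 73 mm ahead of it and the grasp point (between the pads) lies 54 mm ahead of it; z points along the fingers, y is the line along which they close (so a half turn about z gives the same grasp; the last joint's range is limited). The gripper opens to 85 mm and grips with 20 to 120 N. Pads are 22 mm wide; open, the fingers measure 114 mm over their backs; the gripper's body (76 mm by 85 mm) begins 54 mm behind the grasp point. The pads swing forward as they close: fully open they stand 13 mm farther back than shut.
Start: joints at [-1.266, 0.332, -0.065, 1.46, 0.022, 1.35, -0.088], TCP at [0.201, 0.592, 0.304] pointing down, gripper open.
Joint ranges: [-2.6, 2.6], [-0.5, 2.12], [-1.47, 1.34], [0.16, 2.42], [-1.27, 4.41], [0.06, 2.06], [-2.6, 2.6]. Speed limits (rad/s): [2.22, 2.22, 2.79, 2.79, 3.14, 3.14, 3.14].

INTERFACE

Orientations are given as a unit quaternion [x, y, z, w].
In Python, from workcell import manip, camera gives the robot as it stands. The module is installed in compiled form; this text tells all that it offers.
- The arm moves only by the shell command python3 -m creep 'ROWS' [OPENING] [FORCE]. ROWS is JSON, a list of rows, each a list of 2 entries, a list of its own where there are three numbers: the shift along the tool's x, y, z in mm, then the turn about the tool's z in rad. In form: [[[tx, ty, tz], twist], ...]. A call has 1 to 5 rows; each row is the pose to reach, as a shift and turn from the pose commanded when the call began, along the tool's axes at that moment; what a row does not reach only later rows make up. A row lasts 1/12 s, in which the tool goes at most 41.7 mm and 7.16 degrees, less where a joint would pass 70% of its speed; a pose out of reach is approached as far as the arm can. A call with a gripper value outside its range is refused whole. OPENING is the opening, from 0 (shut) to 1 (fully open), set as the call begins (- or left out, the last holds). The fingers move at their own pace and stop on an object; FORCE is the grip in N (left out, the last holds). Time passes only in rows, so rows that repeat a pose let the fingers close. It gives the time, the measured TCP pose, the force, the opening and the grip force at its end, in the units of the state.
- manip.get_obs(): the state, without advancing time (a new reading comes with each control period).
- camera(name): name is "scene" or "top" or "wrist"; returns a dict with "pixels" (400x640x3 uint8, red, green, blue), "z_map" (400x640 float32, m along the optical axis (not along the pixel's ray), 0 where there is no reading), "fx", "fy", "cx", "cy" (pixels), "distortion" ([k1, k2, p1, p2, k3] as OpenCV has them; the pictures are not rectified), "extrinsics" (4x4, takes a point from world to camera coordinates). Camera axes: x right, y down, z forward; pixel columns grow to the right and rows downward; lengths in m; the calibration is good to about 2 mm. A picture is of the moment at which its call begins.
- manip.hand_in(): hands the job in; it is judged then, once.
The state is a dict: "clock": time; "joint_pos": joint angles; "joint_velocities": joint speeds; "tau": joint torques, N m; "position": TCP position; "ee_rot": TCP orientation; "ft_force": force on the tool from outside, world axes, zero at the start; "torque": the same for the moment, N m; "grip_width": opening from 0.0 (shut) to 1.0 (fully open); "grasp_force": force on a finger pad.
Only numpy, scipy, OpenCV 4.12 (cv2) and the standard library are available. Lean on these libraries where they do the work, as an engineer would, in place of code of your own. Each camera call takes 0.05 s, during which the arm holds its last target. There are 200 camera calls.

## Working session

There is one attempt and no reset: what is moved stays moved. The work goes in short steps, Python scripts to look and compute and a shell command to move; the robot and the scene stay as the last step left them, time stands still between calls to the robot, and variables do not carry over. Pictures are saved under pics/ and viewed, at most 14 in all, crops included, and the job is handed in when it is done.

```bash
mkdir -p pics; cat > h.py <<'E'
import numpy as np, cv2
from workcell import manip, camera
def K(c): return np.array([[c['fx'],0,c['cx']],[0,c['fy'],c['cy']],[0,0,1.]]), np.array(c['distortion'],float)
def ray(c,uv,z):
    """pixels -> world points on plane z"""
    k,d=K(c); p=cv2.undistortPoints(np.array(uv,float).reshape(-1,1,2),k,d).reshape(-1,2)
    E=np.array(c['extrinsics']); R,t=E[:3,:3],E[:3,3]; o=-R.T@t
    w=np.c_[p,np.ones(len(p))]@R; return o+w*((z-o[2])/w[:,2])[:,None]
def proj(c,P):
    k,d=K(c);E=np.array(c['extrinsics']); return cv2.projectPoints(np.array(P,float).reshape(-1,1,3),cv2.Rodrigues(E[:3,:3])[0],E[:3,3],k,d)[0].reshape(-1,2)
def save(n,img): cv2.imwrite('pics/'+n+'.png',img[...,::-1])
E
python3 - <<'E'
from h import *
o=manip.get_obs(); print({k:np.round(v,3) for k,v in o.items()})
a=camera('scene');b=camera('top')
save('s0',a['pixels']);save('t0',b['pixels'])
for c in(a,b): 
  E=np.array(c['extrinsics']);print(np.round(-E[:3,:3].T@E[:3,3],3),c['fx'])
E
```

```text
{'clock': np.float64(0.0), 'joint_pos': array([-1.266,  0.333, -0.065,  1.461,  0.022,  1.35 , -0.088]), 'joint_velocities': array([-0.001, -0.   ,  0.001,  0.001,  0.002, -0.002,  0.001]), 'tau': array([ 0.0000e+00, -6.2546e+01,  4.9000e-02, -3.9162e+01,  1.6000e-02,
        1.0000e-02,  0.0000e+00]), 'position': array([0.201, 0.591, 0.303]), 'ee_rot': array([ 0.163,  0.987, -0.001, -0.   ]), 'ft_force': array([ 0.583, -0.087, -0.866]), 'torque': array([0.038, 0.02 , 0.073]), 'grasp_force': np.float64(0.0), 'grip_width': np.float64(1.008)}
[1.013 0.382 0.809] 432.0668967378615
[0.472 0.008 1.114] 469.45645379314703
```

View pics/t0.png

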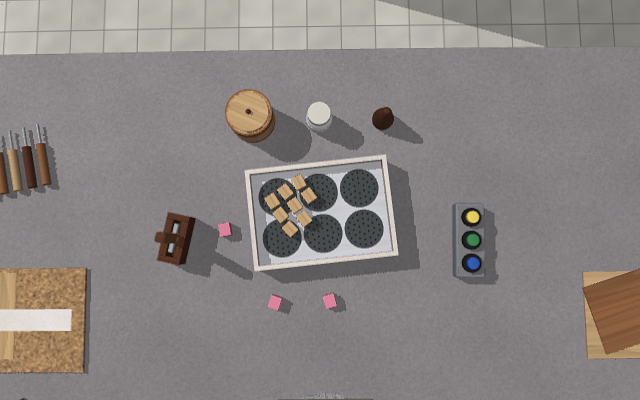

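View pics/s0.png

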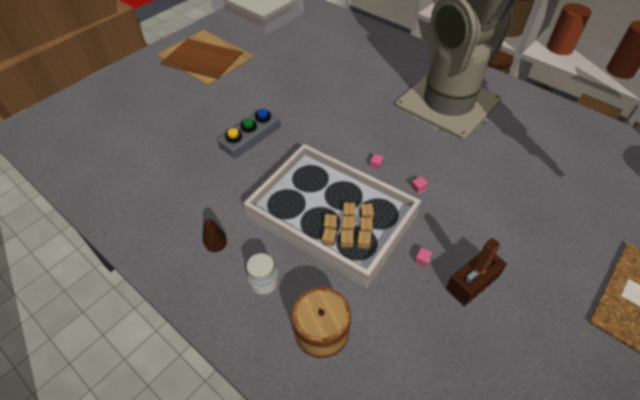

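The top view shows the tray at (320,213), eight blocks clumped at about (290,205), the rake rest at (175,238), keys yellow (472,217), green (473,240) and blue (473,263), and the bystanders along the tray's far side. Next I'll measure these.

```bash
cat >> h.py <<'E'
def cloud(c):
    k,d=K(c); h,w=c['z_map'].shape; u,v=np.meshgrid(np.arange(w),np.arange(h))
    p=cv2.undistortPoints(np.stack([u,v],-1).reshape(-1,1,2).astype(float),k,d).reshape(h,w,2)
    Z=c['z_map'].astype(float); P=np.dstack([p[...,0]*Z,p[...,1]*Z,Z]); E=np.array(c['extrinsics'])
    return (P-E[:3,3])@E[:3,:3]
def rect(P):
    r=cv2.minAreaRect(np.array(P[:,:2]*1000,np.float32)); return np.round(r[0],1),np.round(r[1],1),round(r[2],1)
E
python3 - <<'E'
from h import *
c=camera('top');W=cloud(c);H=W[...,2];px=c['pixels'];save('t0x',cv2.resize(px[140:290,140:410],None,fx=2.9,fy=2.9,interpolation=cv2.INTER_CUBIC))
def box(u0,v0,u1,v1,lo,hi):
    m=np.zeros(H.shape,bool);m[v0:v1,u0:u1]=1;return m&(H>lo)&(H<hi)
print('bench',np.median(H[330:390,150:250]))
print('rim',rect(W[box(235,145,410,280,.049,.062)&(px.min(2)>150)]))
print('rest',rect(W[box(145,205,200,275,.045,.062)]))
print('handle',rect(W[box(145,205,200,275,.135,.16)]), np.median(H[box(145,205,200,275,.13,.17)]))
print('keybox',rect(W[box(445,195,490,285,.028,.042)]))
hsv=cv2.cvtColor(px,cv2.COLOR_RGB2HSV)
for n,(a,b) in dict(y=(22,34),g=(50,85),b=(100,125)).items():
    m=(cv2.inRange(hsv,(a,110,60),(b,255,255))>0);m[:,:450]=0;m[:,495:]=0;m[:200]=0;m[280:]=0
    v,u=np.nonzero(m);print(n,len(u),ray(c,[[(u.min()+u.max())/2,(v.min()+v.max())/2]],.057).round(4))
for n,b in dict(can=(220,80,280,145),jar=(300,95,340,135),cone=(365,100,400,135)).items():
    m=box(*b,.03,.12);print(n,rect(W[m]),H[m].max())
E
```

```text
bench -0.0006815747130397769
rim (array([541.7,   3.5]), array([229.9, 325.4]), 5.7)
rest (array([485.6, 338.4]), array([ 53.6, 112.3]), 77.8)
handle (array([486.6, 336.6]), array([21.2, 22.1]), 79.6) 0.14713900186619944
keybox (array([ 476.2, -338.8]), array([ 67.6, 167.5]), 88.4)
y 143 [[ 0.5286 -0.3391  0.057 ]]
g 136 [[ 0.477 -0.337  0.057]]
b 147 [[ 0.4236 -0.3349  0.057 ]]
can (array([768.2, 163.6]), array([107.6, 105.4]), 1.6) 0.09185391297996708
jar (array([762.2,   4.5]), array([55.6, 57. ]), 40.6) 0.08033644712659035
cone (array([ 759.4, -145.2]), array([45.8, 33.9]), 67.0) 0.08919537414425557
```

View pics/t0x.png

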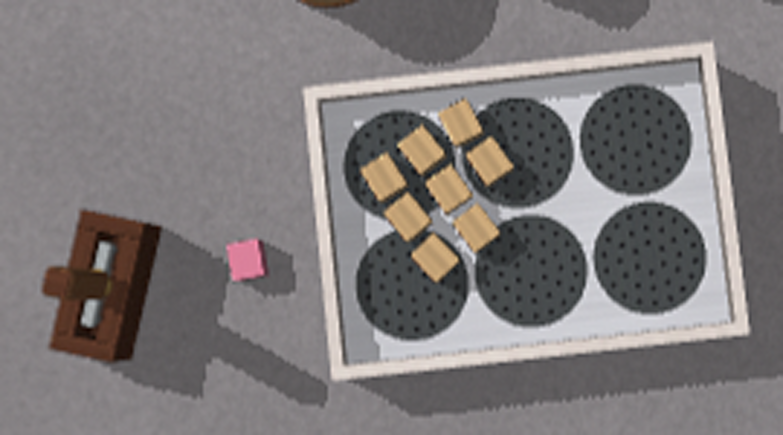

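The crop shows the eight blocks in three skewed columns in the tray's upper left. The rake's handle is upright in the rest. Next step: block positions in the tray frame, plus a helper for the distance to each pose.

```bash
cat >> h.py <<'E'
T0=np.array([.5417,.0035]); TY=np.radians(5.7); GZ=.159  # GZ: TCP height above tine tips when held
RT=np.array([[np.cos(TY),-np.sin(TY)],[np.sin(TY),np.cos(TY)]])
def chips(c,pr=True):
    hsv=cv2.cvtColor(c['pixels'],cv2.COLOR_RGB2HSV); m=cv2.inRange(hsv,(8,60,90),(25,200,255))
    poly=proj(c,np.c_[np.array([[-108,-156],[108,-156],[108,156],[-108,156]])/1000@RT.T+T0,np.full(4,.05)])
    k=np.zeros_like(m); cv2.fillConvexPoly(k,poly.astype(int),255); m&=k
    m=cv2.morphologyEx(m,cv2.MORPH_OPEN,np.ones((2,2),np.uint8)); out=[]
    for q in cv2.findContours(m,cv2.RETR_EXTERNAL,cv2.CHAIN_APPROX_NONE)[0]:
        if cv2.contourArea(q)<25: continue
        P=(ray(c,q.reshape(-1,2),.052)[:,:2]-T0)@RT*1000
        r=cv2.minAreaRect(P.astype(np.float32)); out.append([*r[0],*r[1],r[2]])
    out=np.array(sorted(out,key=lambda a:a[1]))
    if pr: print('chips tray mm [x y w h ang]\n',out.round(0))
    return out
def tool():
    from scipy.spatial.transform import Rotation as R
    o=manip.get_obs(); return o,R.from_quat(o['ee_rot']).as_matrix(),np.array(o['position'])
def goto(p,yaw=None,label=''):
    """world TCP p (m), tool-x yaw deg -> shift in tool axes mm, twist"""
    o,R_,x=tool(); d=R_.T@(np.array(p)-x)*1000; tw=0
    if yaw is not None:
        cur=np.degrees(np.arctan2(R_[1,0],R_[0,0])); tw=-np.radians((yaw-cur+180)%360-180)
    print(label,'shift',d.round(1),'twist',round(tw,3))
def rk():
    o,R_,x=tool(); t=(x[:2]-T0)@RT*1000
    print('t',round(o['clock'],1),'rake tray',t.round(1),'tip z',round((x[2]-GZ)*1000,1),'head yaw tray',round(np.degrees(np.arctan2(R_[1,0],R_[0,0]))-5.7,1),'F',np.round(o['ft_force'],1),'grip',round(float(o['grip_width']),3),round(float(o['grasp_force']),1),'tilt',np.round(R_[:2,2],3))
E
python3 - <<'E'
from h import *
chips(camera('top')); goto([.486,.3375,.25],168); goto([.486,.3375,.167],168)
E
```

```text
chips tray mm [x y w h ang]
 [[ 39.  21.  31.  26.  29.]
 [-12.  37.  30.  26.  32.]
 [ 72.  40.  30.  24.  20.]
 [ 21.  55.  31.  26.  31.]
 [-31.  72.  30.  26.  39.]
 [ 54.  73.  31.  26.  31.]
 [  3.  89.  31.  26.  33.]
 [ 36. 105.  31.  26.  25.]]
 shift [-351.5 -148.8   53.6] twist -0.118
 shift [-351.5 -148.8  136.6] twist -0.118
```

```bash
python3 -m creep '[[[-38,-16,0],-0.03],[[-76,-32,0],-0.06],[[-112,-48,0],-0.09],[[-148,-64,0],-0.118],[[-184,-79,0],-0.118]]' 1 60 | tail -1; 
python3 - <<'E'
from h import *
goto([.486,.3375,.26],168); goto([.486,.3375,.167],168)
E
```

```text
grasp_force: 0.0
 shift [-156.4  -88.1   43.9] twist 0.001
 shift [-156.5  -88.1  136.9] twist 0.001
```

```bash
python3 -m creep '[[[-36,-20,10],0],[[-72,-40,20],0],[[-108,-60,30],0],[[-140,-79,40],0],[[-155,-87,44],0]]' >/dev/null;  python3 -m creep '[[[0,0,0],0],[[0,0,0],0],[[0,0,0],0]]' >/dev/null
python3 - <<'E'
from h import *
goto([.486,.3375,.167],168);rk()
E
```

```text
shift [-4.  -3.1 93. ] twist 0.001
t 1.3 rake tray [-25.1 342. ] tip z 101.0 head yaw tray 162.3 F [-0.2  0.6  0.8] grip 1.003 0.0 tilt [-0.     0.001]
```

```bash
python3 -m creep '[[[-4,-3,20],0],[[-4,-3,45],0],[[-4,-3,70],0],[[-4,-3,93],0],[[-4,-3,93],0]]' >/dev/null;  python3 -m creep '[[[0,0,0],0],[[0,0,0],0],[[0,0,0],0],[[0,0,0],0],[[0,0,0],0]]' 0 100 >/dev/null;python3 -m creep '[[[0,0,0],0],[[0,0,0],0],[[0,0,0],0],[[0,0,0],0],[[0,0,0],0]]'
python3 - <<'E'
from h import *
rk();goto([.486,.3375,.167],168)
E
```

```text
clock: 2.53
position: [0.4872, 0.3367, 0.168]
ee_rot: [0.105, 0.994, 0.001, 0.0]
ft_force: [-0.5, -1.4, 7.3]
grip_width: 0.248
grasp_force: 97.4
t 2.5 rake tray [-21.2 337. ] tip z 9.0 head yaw tray 162.3 F [-0.5 -1.4  7.3] grip 0.248 97.4 tilt [0.001 0.001]
 shift [1.3 0.5 1. ] twist -0.001
```

```bash
sed -i 's/GZ=.159/GZ=.160/' h.py; cat >> h.py <<'E'
def plan(*wps):
    """waypoints (tray x,y,tip z mm, head yaw deg tray, mod 180): successive shifts in tool axes mm + twist"""
    from scipy.spatial.transform import Rotation as R
    o,Rm,x=tool(); yaw=np.degrees(np.arctan2(Rm[1,0],Rm[0,0])); p=np.array(x)*1000
    for w in wps:
        a=np.radians(yaw); A=np.array([[np.cos(a),np.sin(a),0],[np.sin(a),-np.cos(a),0],[0,0,-1]])
        q=np.r_[RT@np.array(w[:2])+T0*1000,w[2]+GZ*1000]
        dy=(w[3]+5.7-yaw+90)%180-90
        if not 40<yaw+dy<300: print('yaw?',yaw+dy)
        print(w,'shift',(A.T@(q-p)).round(0),'twist',round(-np.radians(dy),2)); yaw+=dy; p=q
E
python3 -m creep '[[[0,0,-20],0],[[0,0,-40],0],[[0,0,-60],0],[[0,0,-75],0],[[0,0,-75],0]]'
python3 - <<'E'
from h import *
rk();plan((19.5,32,85,29),(19.5,32,33,29),(19.5+.48*20,32-.88*20,33,29),(35,-20,33,10),(42,-77,33,0),(42,-60,33,0),(42,-60,85,0));print(manip.get_obs()['joint_pos'][6])
E
```

```text
clock: 2.95
position: [0.4878, 0.3372, 0.2454]
ee_rot: [0.105, 0.994, 0.002, 0.002]
ft_force: [1.2, -0.1, -1.4]
grip_width: 0.245
grasp_force: 97.9
t 3.0 rake tray [-20.5 337.4] tip z 85.4 head yaw tray 162.3 F [ 1.2 -0.1 -1.4] grip 0.245 97.9 tilt [0.004 0.003]
(19.5, 32, 85, 29) shift [-131. -279.    0.] twist -0.82
(19.5, 32, 33, 29) shift [ 0.  0. 52.] twist -0.0
(29.1, 14.399999999999999, 33, 29) shift [  0. -20.   0.] twist -0.0
(35, -20, 33, 10) shift [ 12. -33.   0.] twist 0.33
(42, -77, 33, 0) shift [  3. -57.   0.] twist 0.17
(42, -60, 33, 0) shift [ 0. 17.  0.] twist -0.0
(42, -60, 85, 0) shift [  0.   0. -52.] twist -0.0
0.7111440315531908
```

```bash
python3 -m creep '[[[-15,-33,0],0],[[-31,-67,0],0],[[-48,-101,0],0],[[-65,-138,0],0],[[-82,-174,0],0]]' >/dev/null
python3 -m creep '[[[-17,-36,0],0],[[-34,-72,0],0],[[-49,-105,0],0],[[-49,-105,0],0],[[-49,-105,0],0]]' >/dev/null
python3 -m creep '[[[0,0,0],-0.12],[[0,0,0],-0.24],[[0,0,0],-0.36],[[0,0,0],-0.48],[[0,0,0],-0.6]]' >/dev/null
python3 -m creep '[[[0,0,0],-0.12],[[0,0,0],-0.22],[[0,0,0],-0.22],[[0,0,0],-0.22]]' >/dev/null
python3 - <<'E'
from h import *
rk();plan((19.5,32,85,29));print(manip.get_obs()['joint_pos'][6])
c=camera('wrist');save('w1',c['pixels'])
E
```

```text
t 4.5 rake tray [18.1 32.3] tip z 81.4 head yaw tray -150.8 F [-0.2  0.3 -1.4] grip 0.247 98.3 tilt [-0.001  0.   ]
yaw? -145.3
(19.5, 32, 85, 29) shift [-1. -1. -4.] twist 0.0
2.075464816372955
```

View pics/w1.png

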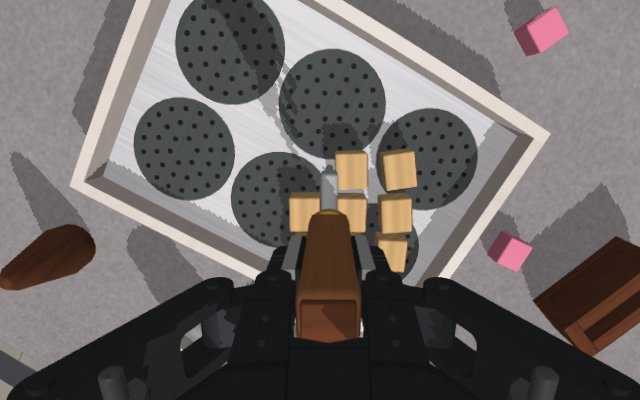

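The wrist view shows the head bar (330,185) lined up with the gap between block A (305,213) and blocks B/D (352,170–213). I'll lower the rake there.

```bash
python3 -m creep '[[[-1,-1,15],0],[[-1,-1,30],0],[[-1,-1,40],0],[[-1,-1,48],0],[[-1,-1,48],0]]' | grep force
sed -i "s/if not 40<yaw+dy<300.*/pass/" h.py
python3 - <<'E'
from h import *
rk();plan((29,14,33,29),(35,-20,33,10),(42,-77,33,0),(42,-60,33,0),(42,-60,85,0))
E
```

```text
ft_force: [0.1, -0.2, -0.8]
grasp_force: 98.3
t 5.0 rake tray [18.8 31.1] tip z 32.1 head yaw tray -150.8 F [ 0.1 -0.2 -0.8] grip 0.24 98.3 tilt [-0.003 -0.   ]
(29, 14, 33, 29) shift [ -1. -20.  -1.] twist 0.0
(35, -20, 33, 10) shift [ 11. -33.   0.] twist 0.33
(42, -77, 33, 0) shift [  3. -57.   0.] twist 0.17
(42, -60, 33, 0) shift [ 0. 17.  0.] twist -0.0
(42, -60, 85, 0) shift [  0.   0. -52.] twist -0.0
```

```bash
python3 -m creep '[[[0,-10,-1],0],[[0,-20,-1],0],[[4,-31,-1],0.11],[[8,-42,-1],0.22],[[10,-53,-1],0.33]]' |grep ft_
python3 -m creep '[[[1,-11,0],0.05],[[1,-22,0],0.1],[[2,-33,0],0.15],[[3,-45,0],0.17],[[3,-57,0],0.17]]' |grep ft_
python3 -m creep '[[[0,0,0],0],[[0,10,0],0],[[0,17,-20],0],[[0,17,-52],0]]'
python3 -m creep '[[[0,-40,0],0],[[0,-80,0],0],[[0,-120,0],0],[[0,-160,0],0],[[0,-180,0],0]]' >/dev/null
python3 - <<'E'
from h import *
rk();c=camera('top');chips(c);save('t1',c['pixels'][130:300,220:480])
E
```

```text
ft_force: [-0.1, 0.1, -1.5]
ft_force: [0.0, 0.2, -1.8]
clock: 6.17
position: [0.5897, -0.0479, 0.2442]
ee_rot: [-0.057, 0.998, 0.001, -0.003]
ft_force: [-0.1, 1.6, -0.6]
grip_width: 0.249
grasp_force: 98.3
t 6.6 rake tray [  45.  -243.6] tip z 87.1 head yaw tray -179.5 F [-0.  -1.7 -0.9] grip 0.245 98.4 tilt [ 0.    -0.002]
chips tray mm [x y w h ang]
 [[ 60. -99.  31.  26.   2.]
 [-12.  37.  30.  26.  32.]
 [ 72.  40.  30.  24.  20.]
 [ 21.  55.  31.  26.  31.]
 [-31.  72.  30.  26.  39.]
 [ 54.  73.  31.  26.  32.]
 [  3.  89.  31.  26.  33.]
 [ 36. 105.  31.  26.  25.]]
```

```bash
python3 - <<'E'
from h import *
plan((67.5,59,85,0),(67.5,59,85,29),(67.5,59,33,29),(73,48.5,33,29),(70,30,33,12),(66,5,33,0),(66,12,33,0),(66,12,85,0))
E
```

```text
(67.5, 59, 85, 0) shift [-25. 305.   2.] twist 0.01
(67.5, 59, 85, 29) shift [0. 0. 0.] twist -0.51
(67.5, 59, 33, 29) shift [ 0.  0. 52.] twist -0.0
(73, 48.5, 33, 29) shift [  0. -12.   0.] twist -0.0
(70, 30, 33, 12) shift [ 12. -15.   0.] twist 0.3
(66, 5, 33, 0) shift [  9. -24.   0.] twist 0.21
(66, 12, 33, 0) shift [-0.  7.  0.] twist -0.0
(66, 12, 85, 0) shift [  0.   0. -52.] twist -0.0
```

```bash
python3 -m creep '[[[-3,38,0],0],[[-6,76,0],0],[[-9,114,0],0],[[-12,152,1],0],[[-15,190,1],0]]' >/dev/null
python3 -m creep '[[[-4,38,0],0],[[-8,76,0],0],[[-10,113,0],0],[[-10,115,0],0],[[-10,115,0],0]]' >/dev/null
python3 -m creep '[[[0,0,0],-0.12],[[0,0,0],-0.24],[[0,0,0],-0.36],[[0,0,0],-0.48],[[0,0,0],-0.51]]' >/dev/null
python3 -m creep '[[[0,0,0],0],[[0,0,0],0]]' >/dev/null
python3 - <<'E'
from h import *
rk();plan((67.5,59,33,29))
E
```

```text
t 8.1 rake tray [67.4 65. ] tip z 85.9 head yaw tray -150.3 F [-0.4 -0.1 -1.1] grip 0.243 98.5 tilt [-0.  0.]
(67.5, 59, 33, 29) shift [ 3. -5. 53.] twist 0.01
```

```bash
python3 -m creep '[[[3,-5,0],0],[[3,-5,15],0],[[3,-5,30],0],[[3,-5,42],0],[[3,-5,52],0]]' |grep ft_
python3 -m creep '[[[0,-6,0],0],[[0,-12,0],0],[[4,-17,0],0.1],[[8,-22,0],0.2],[[12,-27,0],0.3]]' |grep ft_
python3 -m creep '[[[3,-8,0],0.1],[[6,-16,0],0.2],[[9,-24,0],0.21],[[9,-24,0],0.21],[[9,-17,0],0.21]]' |grep ft_
python3 -m creep '[[[0,0,-25],0],[[0,0,-52],0],[[0,-35,-52],0],[[0,-70,-52],0],[[0,-110,-52],0]]' |grep ft_
python3 -m creep '[[[0,-40,0],0],[[0,-80,0],0],[[0,-120,0],0],[[0,-120,0],0],[[0,-120,0],0]]' |grep ft_
python3 - <<'E'
from h import *
rk();c=camera('top');chips(c)
plan((-32,48.5,85,0),(-32,48.5,85,29))
E
```

```text
ft_force: [0.5, 0.3, -1.1]
ft_force: [0.0, 0.7, -0.8]
ft_force: [-0.2, -0.5, -0.5]
ft_force: [-0.1, -0.2, -2.5]
ft_force: [0.6, 1.4, -1.5]
t 10.1 rake tray [  67.3 -220.7] tip z 85.8 head yaw tray -179.5 F [ 0.6  1.4 -1.5] grip 0.244 98.5 tilt [-0.    -0.001]
chips tray mm [x y w h ang]
 [[ 60. -99.  31.  26.   2.]
 [ 79. -17.  29.  26.  39.]
 [-12.  37.  30.  26.  32.]
 [ 21.  55.  31.  26.  31.]
 [-31.  72.  30.  26.  39.]
 [ 54.  73.  31.  26.  32.]
 [  3.  89.  31.  26.  33.]
 [ 36. 105.  31.  26.  25.]]
(-32, 48.5, 85, 0) shift [ 97. 268.   1.] twist 0.01
(-32, 48.5, 85, 29) shift [0. 0. 0.] twist -0.51
```

```bash
python3 -m creep '[[[13,38,0],0],[[26,76,0],0],[[39,114,0],0],[[52,152,0],0],[[65,188,0],0]]' >/dev/null
python3 -m creep '[[[13,38,0],0],[[26,72,0],0],[[32,80,0],0],[[32,80,0],-0.12],[[32,80,0],-0.24]]' >/dev/null
python3 -m creep '[[[0,0,0],-0.12],[[0,0,0],-0.24],[[0,0,0],-0.27],[[0,0,0],-0.27],[[0,0,0],-0.27]]' >/dev/null
python3 - <<'E'
from h import *
rk();plan((-32,48.5,33,29),(-25,35,33,29),(-27,16,33,0),(-30,-9,33,-19),(-52,-72,33,-19),(-48,-62,33,-19),(-48,-62,85,-19),(-48,-250,85,-19))
E
```

```text
t 11.4 rake tray [-32.1  50. ] tip z 86.1 head yaw tray -150.1 F [ 1.   0.2 -1.5] grip 0.245 98.6 tilt [0.    0.001]
(-32, 48.5, 33, 29) shift [ 1. -1. 53.] twist 0.02
(-25, 35, 33, 29) shift [  0. -15.   0.] twist -0.0
(-27, 16, 33, 0) shift [ 11. -16.   0.] twist 0.51
(-30, -9, 33, -19) shift [  3. -25.   0.] twist 0.33
(-52, -72, 33, -19) shift [  0. -67.   0.] twist -0.0
(-48, -62, 33, -19) shift [-1. 11.  0.] twist -0.0
(-48, -62, 85, -19) shift [  0.   0. -52.] twist -0.0
(-48, -250, 85, -19) shift [ -61. -178.    0.] twist -0.0
```

```bash
python3 -m creep '[[[1,-1,15],0],[[1,-1,28],0],[[1,-1,42],0],[[1,-1,52],0],[[1,-1,52],0]]' |grep ft_
python3 -m creep '[[[0,-8,0],0],[[0,-15,0],0],[[3,-19,0],0.12],[[6,-24,0],0.24],[[9,-28,0],0.36]]' |grep ft_
python3 -m creep '[[[3,-4,0],0.12],[[5,-12,0],0.2],[[6,-20,0],0.3],[[7,-28,0],0.4],[[7,-28,0],0.48]]' |grep ft_
python3 -m creep '[[[0,-12,0],0],[[0,-24,0],0],[[0,-36,0],0],[[0,-48,0],0],[[0,-56,0],0]]' |grep ft_
python3 -m creep '[[[0,-9,0],0],[[0,-9,0],0],[[0,3,0],0],[[0,3,-25],0],[[0,3,-52],0]]' |grep ft_
python3 -m creep '[[[-13,-38,0],0],[[-26,-76,0],0],[[-39,-114,0],0],[[-52,-150,0],0],[[-61,-178,0],0]]' |grep ft_
python3 - <<'E'
from h import *
rk();c=camera('top');chips(c)
E
```

```text
ft_force: [-1.0, -0.7, -1.7]
ft_force: [-0.3, 0.1, -1.2]
ft_force: [0.2, 1.0, -0.6]
ft_force: [0.0, 0.3, -1.2]
ft_force: [0.3, 0.0, -0.2]
ft_force: [0.4, 0.7, -0.7]
t 13.9 rake tray [ -42.8 -250.5] tip z 86.0 head yaw tray 161.7 F [ 0.4  0.7 -0.7] grip 0.244 98.7 tilt [ 0.001 -0.001]
chips tray mm [x y w h ang]
 [[ 60. -99.  31.  26.   2.]
 [-37. -98.  26.  31.  72.]
 [ 79. -17.  29.  26.  39.]
 [ 21.  55.  31.  26.  31.]
 [-31.  72.  30.  26.  39.]
 [ 54.  73.  31.  26.  32.]
 [  3.  89.  31.  26.  33.]
 [ 36. 105.  31.  26.  25.]]
```

```bash
python3 - <<'E'
from h import *
plan((1.5,66,85,-18),(1.5,66,85,29),(1.5,66,33,29),(8.5,53,33,29),(20,36,33,0),(23,18,33,-30),(11,-1,33,-61),(-2,-10,33,-85),(-27,-12,33,-90),(-18,-12,33,-90),(-18,-12,85,-90),(-18,-232,85,-90))
E
```

```text
(1.5, 66, 85, -18) shift [ 59. 320.   1.] twist -0.01
(1.5, 66, 85, 29) shift [0. 0. 0.] twist -0.82
(1.5, 66, 33, 29) shift [ 0.  0. 52.] twist -0.0
(8.5, 53, 33, 29) shift [  0. -15.   0.] twist -0.0
(20, 36, 33, 0) shift [ -2. -20.   0.] twist 0.51
(23, 18, 33, -30) shift [ -3. -18.   0.] twist 0.52
(11, -1, 33, -61) shift [  1. -22.   0.] twist 0.54
(-2, -10, 33, -85) shift [ -2. -16.   0.] twist 0.42
(-27, -12, 33, -90) shift [  0. -25.   0.] twist 0.09
(-18, -12, 33, -90) shift [0. 9. 0.] twist -0.0
(-18, -12, 85, -90) shift [  0.   0. -52.] twist -0.0
(-18, -232, 85, -90) shift [-220.    0.    0.] twist -0.0
```

```bash
python3 -m creep '[[[7,38,0],0],[[14,76,0],0],[[21,114,0],0],[[28,152,0],0],[[35,190,0],0]]' >/dev/null
python3 -m creep '[[[7,38,0],0],[[14,76,0],0],[[20,112,0],0],[[24,130,0],0],[[24,130,0],0]]' >/dev/null
python3 -m creep '[[[0,0,0],-0.12],[[0,0,0],-0.24],[[0,0,0],-0.36],[[0,0,0],-0.48],[[0,0,0],-0.6]]' >/dev/null
python3 -m creep '[[[0,0,0],-0.12],[[0,0,0],-0.23],[[0,0,0],-0.23],[[0,0,0],-0.23]]' >/dev/null
python3 - <<'E'
from h import *
rk();plan((1.5,66,33,29))
E
```

```text
t 15.6 rake tray [ 1.1 74. ] tip z 85.8 head yaw tray -150.9 F [-0.3  0.2 -0.3] grip 0.243 98.6 tilt [-0.  0.]
(1.5, 66, 33, 29) shift [ 4. -7. 53.] twist 0.0
```

```bash
python3 -m creep '[[[4,-7,0],0],[[4,-7,15],0],[[4,-7,30],0],[[4,-7,44],0],[[4,-7,53],0]]' |grep ft_
python3 -m creep '[[[0,-8,0],0],[[0,-15,0],0],[[-1,-20,0],0.12],[[-1,-25,0],0.24],[[-2,-30,0],0.36]]' |grep ft_
python3 -m creep '[[[0,-5,0],0.12],[[-1,-11,0],0.25],[[-2,-16,0],0.37],[[-3,-21,0],0.49],[[-4,-25,0],0.61]]' |grep ft_
python3 - <<'E'
from h import *
rk();plan((23,18,33,-30),(11,-1,33,-61),(-2,-10,33,-85),(-27,-12,33,-90),(-18,-12,33,-90));save('w2',camera('wrist')['pixels'])
E
```

```text
ft_force: [0.4, 1.1, -1.5]
ft_force: [-0.2, -0.5, -1.0]
ft_force: [-0.4, 0.1, -1.9]
t 16.8 rake tray [26.2 14.6] tip z 34.1 head yaw tray 153.2 F [-0.4  0.1 -1.9] grip 0.248 98.6 tilt [ 0.002 -0.   ]
(23, 18, 33, -30) shift [4. 2. 1.] twist 0.06
(11, -1, 33, -61) shift [  1. -22.   0.] twist 0.54
(-2, -10, 33, -85) shift [ -2. -16.   0.] twist 0.42
(-27, -12, 33, -90) shift [  0. -25.   0.] twist 0.09
(-18, -12, 33, -90) shift [0. 9. 0.] twist -0.0
```

View pics/w2.png

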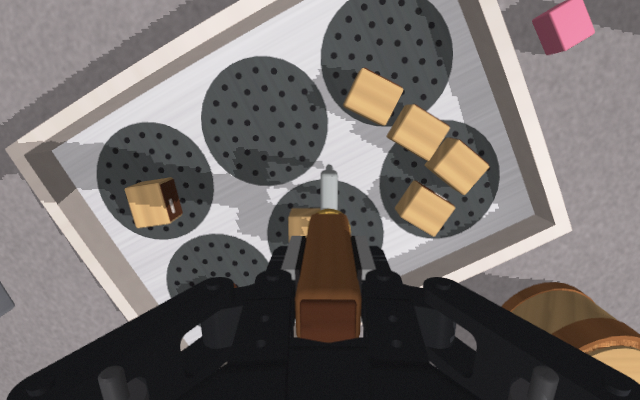

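Block D (305,222) sits right in front of the head (328,190), so I'll keep curving it toward the near middle vent.

```bash
python3 -m creep '[[[1,-6,0],0.12],[[2,-12,0],0.24],[[2,-17,0],0.36],[[2,-21,0],0.48],[[2,-22,0],0.6]]' |grep ft_
python3 -m creep '[[[0,-5,0],0.12],[[-1,-10,0],0.24],[[-2,-15,0],0.36],[[-2,-20,0],0.45],[[-2,-20,0],0.45]]' |grep ft_
python3 - <<'E'
from h import *
rk();plan((-27,-12,33,-90),(-18,-12,33,-90))
E
```

```text
ft_force: [0.1, -0.4, -0.8]
ft_force: [0.4, -0.1, -1.0]
t 17.7 rake tray [ -2.8 -15.4] tip z 33.8 head yaw tray 93.3 F [ 0.4 -0.1 -1. ] grip 0.242 98.6 tilt [ 0.001 -0.   ]
(-27, -12, 33, -90) shift [  5. -24.   1.] twist 0.06
(-18, -12, 33, -90) shift [0. 9. 0.] twist -0.0
```

```bash
python3 -m creep '[[[1,-8,0],0.06],[[1,-16,0],0.06],[[2,-24,0],0.06],[[2,-24,0],0.06],[[2,-14,0],0.06]]' |grep ft_
python3 -m creep '[[[0,0,-25],0],[[0,0,-52],0],[[-35,0,-52],0],[[-70,0,-52],0],[[-105,0,-52],0]]' |grep ft_
python3 -m creep '[[[-38,0,0],0],[[-76,0,0],0],[[-110,0,0],0],[[-110,0,0],0]]' |grep ft_
python3 - <<'E'
from h import *
rk();c=camera('top');chips(c)
plan((49,91.5,85,-90),(49,91.5,85,29))
E
```

```text
ft_force: [0.6, -0.1, -0.5]
ft_force: [1.3, 0.1, -0.7]
ft_force: [-1.0, -1.0, -1.0]
t 18.9 rake tray [ -17.9 -235.8] tip z 85.3 head yaw tray 89.8 F [-1. -1. -1.] grip 0.243 98.6 tilt [ 0.001 -0.005]
chips tray mm [x y w h ang]
 [[ 60. -99.  31.  26.   2.]
 [-37. -98.  26.  31.  72.]
 [-47. -36.  29.  27.  84.]
 [ 79. -17.  29.  26.  39.]
 [-31.  72.  30.  26.  39.]
 [ 54.  73.  31.  26.  32.]
 [  3.  89.  31.  26.  33.]
 [ 36. 105.  31.  26.  25.]]
(49, 91.5, 85, -90) shift [324.  65.  -0.] twist -0.0
(49, 91.5, 85, 29) shift [0. 0. 0.] twist 1.06
```

```bash
python3 -m creep '[[[37,7,0],0],[[74,14,0],0],[[111,21,0],0],[[148,28,0],0],[[185,35,0],0]]' >/dev/null
python3 -m creep '[[[37,8,0],0.12],[[74,16,0],0.24],[[111,24,0],0.36],[[139,30,0],0.48],[[139,30,0],0.6]]' >/dev/null
python3 -m creep '[[[0,0,0],0.12],[[0,0,0],0.24],[[0,0,0],0.36],[[0,0,0],0.46],[[0,0,0],0.46]]' >/dev/null
python3 -m creep '[[[0,0,0],0],[[0,0,0],0]]' >/dev/null
python3 - <<'E'
from h import *
rk();plan((49,91.5,85,29),(49,91.5,33,29),(60,70,33,29),(56,78,33,29),(56,78,85,29))
E
```

```text
t 20.3 rake tray [48.1 96.7] tip z 84.8 head yaw tray 29.6 F [ 0.6  0.1 -1. ] grip 0.244 98.6 tilt [0. 0.]
(49, 91.5, 85, 29) shift [-2.  5. -0.] twist 0.01
(49, 91.5, 33, 29) shift [ 0.  0. 52.] twist -0.0
(60, 70, 33, 29) shift [-1. 24.  0.] twist -0.0
(56, 78, 33, 29) shift [ 0. -9.  0.] twist -0.0
(56, 78, 85, 29) shift [  0.   0. -52.] twist -0.0
```

```bash
python3 -m creep '[[[-2,5,0],0],[[-2,5,15],0],[[-2,5,30],0],[[-2,5,43],0],[[-2,5,52],0]]' |grep ft_
python3 -m creep '[[[0,8,0],0],[[0,16,0],0],[[0,24,0],0],[[0,32,0],0],[[0,32,0],0]]' |grep ft_
python3 -m creep '[[[0,-8,0],0],[[0,-8,-25],0],[[0,-8,-52],0],[[0,-8,-52],0]]' |grep ft_
python3 - <<'E'
from h import *
rk();plan((-33,118,85,29),(-33,118,85,-20.5),(-33,118,33,-20.5),(-20,109,33,-35),(-10,102,33,-50),(0,95,33,-60),(-6,105,33,-60),(-6,105,85,-60))
E
```

```text
ft_force: [0.1, 0.4, -1.4]
ft_force: [-0.1, 0.0, -1.0]
ft_force: [1.7, -0.5, -1.0]
t 21.5 rake tray [62.  70.4] tip z 89.7 head yaw tray 29.4 F [ 1.7 -0.5 -1. ] grip 0.248 98.6 tilt [0.006 0.002]
(-33, 118, 85, 29) shift [-59. -88.   5.] twist 0.01
(-33, 118, 85, -20.5) shift [0. 0. 0.] twist 0.86
(-33, 118, 33, -20.5) shift [ 0.  0. 52.] twist -0.0
(-20, 109, 33, -35) shift [15.  4.  0.] twist 0.25
(-10, 102, 33, -50) shift [12. -0.  0.] twist 0.26
(0, 95, 33, -60) shift [12. -3.  0.] twist 0.17
(-6, 105, 33, -60) shift [-12.   0.   0.] twist -0.0
(-6, 105, 85, -60) shift [  0.   0. -52.] twist -0.0
```

```bash
python3 -m creep '[[[-20,-30,0],0.12],[[-40,-60,0],0.24],[[-59,-88,2],0.36],[[-59,-88,2],0.48],[[-59,-88,2],0.6]]' >/dev/null
python3 -m creep '[[[0,0,0],0.12],[[0,0,0],0.24],[[0,0,0],0.26],[[0,0,0],0.26],[[0,0,0],0.26]]' >/dev/null
python3 - <<'E'
from h import *
rk();plan((-33,118,33,-20.5))
c=camera('wrist');save('w3',c['pixels'])
E
```

```text
t 22.3 rake tray [-34.3 117.9] tip z 82.9 head yaw tray -18.9 F [ 1.3  0.1 -0.8] grip 0.247 98.8 tilt [-0.  0.]
(-33, 118, 33, -20.5) shift [ 1. -0. 50.] twist 0.03
```

View pics/w3.png

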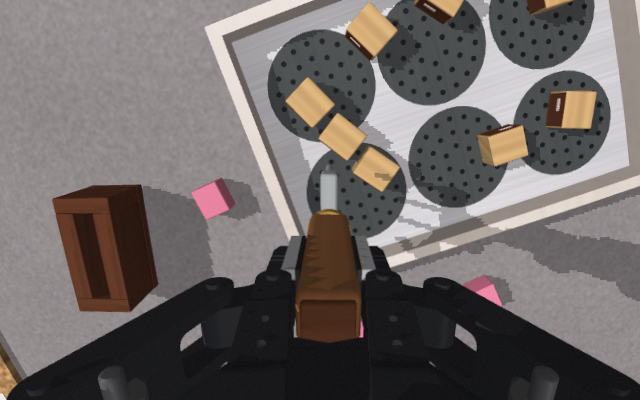

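The wrist view shows the front end of the head (329,178) aimed at the back of G (342,136). E (377,168) is clear of it to the right.

```bash
python3 -m creep '[[[1,0,12],0.03],[[1,0,24],0.03],[[1,0,36],0.03],[[1,0,50],0.03],[[1,0,50],0.03]]' |grep ft_
python3 -m creep '[[[5,1,0],0.08],[[10,3,0],0.17],[[15,4,0],0.25],[[15,4,0],0.25]]' |grep ft_
python3 -m creep '[[[6,0,0],0.13],[[12,0,0],0.26],[[16,0,0],0.34],[[20,0,0],0.43],[[23,0,0],0.43]]' |grep ft_
python3 - <<'E'
from h import *
rk();plan((0,95,33,-60),(-6,105,33,-60))
E
```

```text
ft_force: [-0.4, -0.0, -1.8]
ft_force: [-0.7, -0.8, -1.8]
ft_force: [0.7, -0.5, -2.0]
t 23.6 rake tray [-2.  94.8] tip z 32.0 head yaw tray -59.9 F [ 0.7 -0.5 -2. ] grip 0.248 98.8 tilt [-0.001 -0.001]
(0, 95, 33, -60) shift [ 1. -2. -1.] twist 0.0
(-6, 105, 33, -60) shift [-12.   0.   0.] twist -0.0
```

```bash
python3 -m creep '[[[-4,0,0],0],[[-4,0,-25],0],[[-4,0,-52],0],[[-36,-18,-52],0],[[-66,-36,-52],0]]' |grep ft_
python3 -m creep '[[[-32,-18,0],0],[[-64,-36,0],0],[[-96,-54,0],0],[[-120,-68,0],0],[[-120,-68,0],0]]' |grep ft_
python3 - <<'E'
from h import *
rk();c=camera('top');o=chips(c);save('t3',cv2.resize(c['pixels'][130:300,140:420],None,fx=2.5,fy=2.5))
from scipy.spatial.distance import pdist,cdist
print(pdist(o[:,:2]).min(),cdist([(a,b) for a in(-47.5,47.5) for b in(-95,0,95)],o[:,:2]).min(1).round())
E
```

```text
ft_force: [1.0, 1.5, -2.2]
ft_force: [0.4, 0.4, -1.1]
t 24.4 rake tray [ -3.4 313.8] tip z 80.4 head yaw tray -58.7 F [ 0.4  0.4 -1.1] grip 0.246 98.9 tilt [-0.005  0.001]
chips tray mm [x y w h ang]
 [[ 59. -99.  25.  30.  84.]
 [-37. -98.  26.  31.  72.]
 [-47. -36.  29.  27.  84.]
 [ 79. -17.  29.  26.  39.]
 [ 70.  43.  31.  26.  28.]
 [ 24.  65.  30.  27.  84.]
 [-32.  71.  29.  26.  39.]
 [ 36. 105.  31.  26.  25.]]
41.471149184281 [11. 36. 28. 12. 36. 15.]
```

View pics/t3.png

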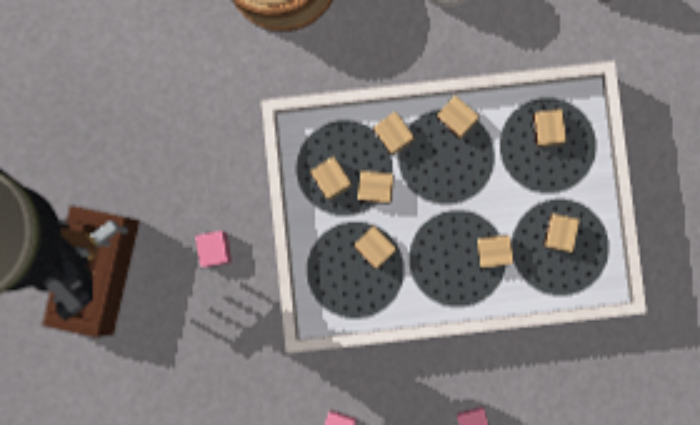

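```bash
python3 - <<'E'
from h import *
plan((-5,95,85,-59),(-5,95,85,-20),(-5,95,33,-20),(2,88,33,-45),(8,77,33,-60),(6,80,33,-60),(6,80,85,-60))
E
```

```text
(-5, 95, 85, -59) shift [183. 112.  -4.] twist -0.0
(-5, 95, 85, -20) shift [0. 0. 0.] twist -0.68
(-5, 95, 33, -20) shift [ 0.  0. 52.] twist 0.0
(2, 88, 33, -45) shift [9. 4. 0.] twist 0.44
(8, 77, 33, -60) shift [12.  4.  0.] twist 0.26
(6, 80, 33, -60) shift [-4.  0.  0.] twist -0.0
(6, 80, 85, -60) shift [  0.   0. -52.] twist -0.0
```

```bash
python3 -m creep '[[[32,20,-4],0],[[64,40,-4],-0.1],[[96,60,-4],-0.2],[[128,80,-4],-0.3],[[158,97,-4],-0.4]]' >/dev/null
python3 -m creep '[[[10,19,0],-0.12],[[13,22,0],-0.24],[[16,24,0],-0.28],[[16,24,0],-0.28],[[16,24,0],-0.28]]' >/dev/null
python3 - <<'E'
from h import *
rk();plan((-5,95,33,-20))
E
```

```text
t 25.3 rake tray [-7.5 91.1] tip z 85.8 head yaw tray -20.7 F [ 0.9  0.6 -1.1] grip 0.244 98.8 tilt [-0.004  0.004]
(-5, 95, 33, -20) shift [ 1. -4. 53.] twist -0.01
```

```bash
python3 -m creep '[[[1,-4,10],0],[[1,-4,18],0],[[1,-4,18],0],[[1,-4,18],0]]' >/dev/null
python3 - <<'E'
from h import *
rk();plan((-5,95,33,-20))
E
```

```text
t 25.6 rake tray [-5.2 95.4] tip z 67.0 head yaw tray -20.6 F [ 0.2 -1.2 -0.7] grip 0.247 98.8 tilt [-0.005  0.001]
(-5, 95, 33, -20) shift [ 0.  0. 34.] twist -0.01
```

```bash
python3 -m creep '[[[0,0,10],0],[[0,0,20],0],[[0,0,30],0],[[0,0,34],0],[[0,0,34],0]]' |grep ft_
python3 -m creep '[[[2,1,0],0.11],[[5,2,0],0.22],[[7,3,0],0.33],[[9,4,0],0.44],[[9,4,0],0.44]]' |grep ft_
python3 -m creep '[[[4,1,0],0.09],[[8,3,0],0.18],[[12,4,0],0.26],[[12,4,0],0.26],[[8,4,0],0.26]]' |grep ft_
python3 -m creep '[[[0,0,-25],0],[[0,0,-52],0],[[0,0,-52],0],[[0,0,-52],0]]' |grep ft_
python3 - <<'E'
from h import *
rk();plan((-47,-60,85,-60),(-47,-60,85,0),(-47,-60,33,0),(-47,-26,33,0),(-47,-36,33,0),(-47,-36,85,0),(-47,-230,85,0))
E
```

```text
ft_force: [-0.9, 0.3, -1.2]
ft_force: [-0.1, 0.1, -1.3]
ft_force: [-0.1, -0.1, -1.3]
ft_force: [0.3, -0.2, -1.1]
t 27.2 rake tray [ 5.4 80.3] tip z 87.0 head yaw tray -60.5 F [ 0.3 -0.2 -1.1] grip 0.244 98.9 tilt [-0.001  0.005]
(-47, -60, 85, -60) shift [ 96. 115.   2.] twist -0.01
(-47, -60, 85, 0) shift [0. 0. 0.] twist -1.05
(-47, -60, 33, 0) shift [ 0.  0. 52.] twist 0.0
(-47, -26, 33, 0) shift [ -0. -34.   0.] twist -0.0
(-47, -36, 33, 0) shift [ 0. 10.  0.] twist -0.0
(-47, -36, 85, 0) shift [  0.   0. -52.] twist -0.0
(-47, -230, 85, 0) shift [  0. 194.   0.] twist -0.0
```

```bash
python3 -m creep '[[[24,29,2],-0.1],[[48,58,2],-0.2],[[72,87,2],-0.3],[[96,115,2],-0.4],[[96,115,2],-0.5]]' >/dev/null
python3 -m creep '[[[0,0,0],-0.11],[[0,0,0],-0.22],[[0,0,0],-0.33],[[0,0,0],-0.44],[[0,0,0],-0.55]]' >/dev/null
python3 -m creep '[[[0,0,0],0],[[0,0,0],0],[[0,0,0],0]]' >/dev/null
python3 - <<'E'
from h import *
rk();plan((-47,-60,33,0))
E
```

```text
t 28.3 rake tray [-48.6 -59.9] tip z 83.2 head yaw tray -0.7 F [ 0.7 -0.4 -0.9] grip 0.243 98.8 tilt [-0.004  0.003]
(-47, -60, 33, 0) shift [ 2.  0. 50.] twist -0.01
```

```bash
python3 -m creep '[[[2,0,14],0],[[2,0,28],0],[[2,0,42],0],[[2,0,50],0],[[2,0,50],0]]' |grep ft_
python3 -m creep '[[[0,-8,0],0],[[0,-16,0],0],[[0,-25,0],0],[[0,-34,0],0],[[0,-34,0],0]]' |grep ft_
python3 -m creep '[[[0,10,0],0],[[0,10,-25],0],[[0,10,-52],0],[[0,45,-52],0],[[0,80,-52],0]]' |grep ft_
python3 -m creep '[[[0,38,0],0],[[0,76,0],0],[[0,114,0],0],[[0,124,0],0],[[0,124,0],0]]' |grep ft_
cat >> h.py <<'E'
def check(c):
    from scipy.spatial.distance import pdist,cdist
    o=chips(c); print(len(o),pdist(o[:,:2]).min(),cdist([(a,b) for a in(-47.5,47.5) for b in(-95,0,95)],o[:,:2]).min(1).round())
E
python3 - <<'E'
from h import *
rk();check(camera('top'))
E
```

```text
ft_force: [0.0, -0.3, -1.8]
ft_force: [-0.4, -0.3, -1.6]
ft_force: [0.4, -0.7, -2.4]
ft_force: [0.1, -0.2, -1.9]
t 29.9 rake tray [ -50.3 -235.7] tip z 85.5 head yaw tray -1.0 F [ 0.1 -0.2 -1.9] grip 0.245 98.9 tilt [-0.003 -0.   ]
chips tray mm [x y w h ang]
 [[ 60. -99.  31.  26.   2.]
 [-37. -98.  26.  31.  72.]
 [ 79. -17.  29.  26.  39.]
 [-46.  -7.  29.  27.  84.]
 [ 29.  36.  26.  30.  25.]
 [ 70.  43.  31.  26.  28.]
 [-31.  72.  30.  26.  39.]
 [ 36. 105.  31.  26.  25.]]
8 41.477303683704754 [11.  7. 28. 13. 36. 15.]
```

```bash
python3 -m creep '[[[15,-36,0],0],[[30,-72,0],0],[[45,-108,0],0],[[58,-146,0],0],[[64,-184,0],0]]' >/dev/null
python3 -m creep '[[[0,-38,0],0],[[0,-76,0],0],[[0,-111,0],0],[[0,-111,0],0],[[0,-111,0],0]]' >/dev/null
python3 - <<'E'
from h import *
rk();plan((14,60,33,0))
E
```

```text
t 30.8 rake tray [18.7 67.9] tip z 85.6 head yaw tray -0.2 F [ 1.1 -1.4 -0.9] grip 0.246 99.0 tilt [-0.004  0.003]
(14, 60, 33, 0) shift [-5.  8. 53.] twist -0.0
```

```bash
python3 -m creep '[[[-5,8,0],0],[[-5,8,15],0],[[-5,8,18],0],[[-5,8,18],0]]' >/dev/null
python3 - <<'E'
from h import *
rk();plan((14,60,33,0))
E
```

```text
t 31.1 rake tray [12.9 54.8] tip z 67.2 head yaw tray -0.7 F [-0.5 -0.4 -0.8] grip 0.239 98.9 tilt [-0.005  0.002]
(14, 60, 33, 0) shift [ 1. -5. 34.] twist -0.01
```

```bash
python3 -m creep '[[[1,-5,0],0],[[1,-5,8],0],[[1,-5,16],0],[[1,-5,26],0],[[1,-5,34],0]]' |grep ft_
python3 -m creep '[[[0,0,0],0],[[0,8,0],0],[[0,17,0],0],[[0,26,0],0],[[0,26,0],0]]' |grep ft_
python3 -m creep '[[[0,-8,0],0],[[0,-8,-25],0],[[0,-8,-52],0],[[0,-45,-52],0],[[0,-80,-52],0]]' |grep ft_
python3 -m creep '[[[0,-38,0],0],[[0,-76,0],0],[[0,-114,0],0],[[0,-160,0],0],[[0,-160,0],0]]' |grep ft_
python3 - <<'E'
from h import *
rk();check(camera('top'));goto([.487,.3373,.25],-12,'rest'); print(manip.get_obs()['joint_pos'][6])
E
```

```text
ft_force: [-0.0, 1.3, -0.8]
ft_force: [0.5, -0.3, -0.7]
ft_force: [0.4, 2.0, -2.5]
ft_force: [-0.6, 1.2, -1.3]
t 32.8 rake tray [ 15.1 286. ] tip z 85.7 head yaw tray 0.1 F [-0.6  1.2 -1.3] grip 0.244 99.0 tilt [-0.004  0.005]
chips tray mm [x y w h ang]
 [[ 59. -99.  25.  30.  84.]
 [-37. -98.  26.  31.  72.]
 [ 79. -17.  29.  26.  39.]
 [-46.  -7.  29.  27.  84.]
 [ 40.  24.  61.  32.  42.]
 [-31.  72.  30.  26.  39.]
 [ 36. 105.  31.  26.  25.]]
7 56.75167705148973 [11.  7. 28. 12. 25. 15.]
rest shift [-36.8 -54.7  -3.9] twist 0.309
-1.7184840601240603
```

```bash
python3 - <<'E'
from h import *
c=camera('top');save('t4',cv2.resize(c['pixels'][140:290,235:410],None,fx=3.5,fy=3.5))
E
```

```text
(no output)
```

View pics/t4.png

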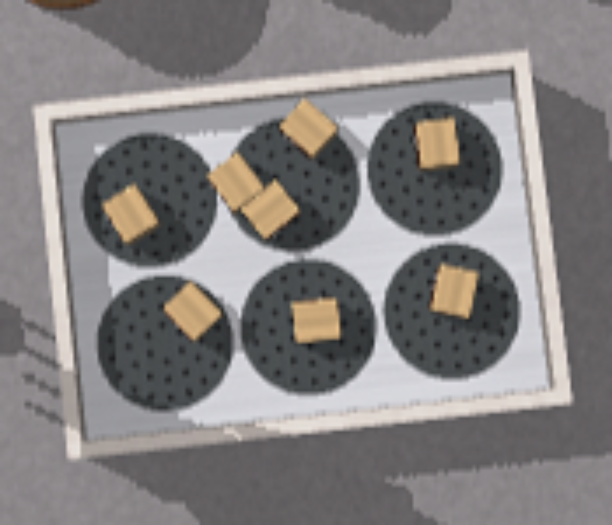

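F (237,180) and G (270,208) now touch, probably because of the random knock. I'll push G away from F from its lower-right side.

```bash
python3 -m creep '[[[2,37,0],0],[[4,74,0],0],[[6,111,0],0],[[8,148,0],0],[[10,185,0],0]]' >/dev/null
python3 -m creep '[[[2,37,0],-0.1],[[4,74,0],-0.2],[[5,108,0],-0.3],[[5,114,0],-0.4],[[5,114,0],-0.5]]' >/dev/null
python3 -m creep '[[[0,0,0],-0.12],[[0,0,0],-0.23],[[0,0,0],-0.23],[[0,0,0],-0.23]]' >/dev/null
python3 - <<'E'
from h import *
rk();plan((29.5,-12.5,85,42),(29.5,-12.5,33,42),(18,0,33,42),(5.3,7.8,33,61),(11,4,33,61),(11,4,85,61));save('w4',camera('wrist')['pixels'])
E
```

```text
t 34.1 rake tray [ 28.7 -24.5] tip z 85.8 head yaw tray 41.0 F [ 0.  -0.4 -1.3] grip 0.245 98.8 tilt [-0.003  0.003]
(29.5, -12.5, 85, 42) shift [ 8. -9.  1.] twist -0.02
(29.5, -12.5, 33, 42) shift [ 0.  0. 52.] twist -0.0
(18, 0, 33, 42) shift [ -0. -17.   0.] twist -0.0
(5.3, 7.8, 33, 61) shift [ -4. -14.   0.] twist -0.33
(11, 4, 33, 61) shift [-1.  7.  0.] twist -0.0
(11, 4, 85, 61) shift [  0.   0. -52.] twist -0.0
```

View pics/w4.png

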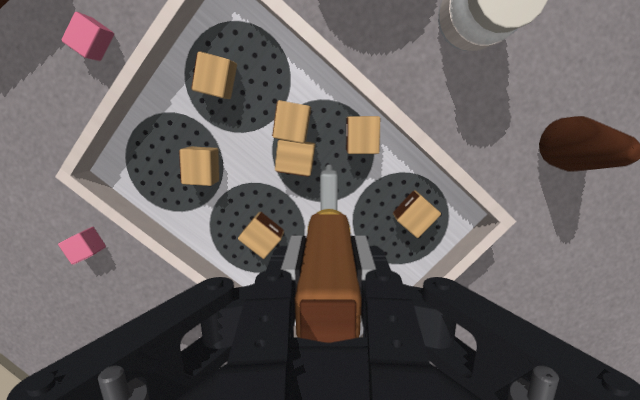

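The wrist view shows G (295,157) left of the head (329,180) and F (292,120) beyond it, which matches the plan.

```bash
python3 -m creep '[[[8,-9,0],-0.02],[[8,-9,15],-0.02],[[8,-9,30],-0.02],[[8,-9,45],-0.02],[[8,-9,53],-0.02]]' |grep ft_
python3 - <<'E'
from h import *
rk();plan((18,0,33,42),(5.3,7.8,33,61),(11,4,33,61))
E
```

```text
ft_force: [-0.5, 0.4, -1.6]
t 34.5 rake tray [ 28.4 -10.4] tip z 31.0 head yaw tray 42.4 F [-0.5  0.4 -1.6] grip 0.25 99.0 tilt [-0.005  0.002]
(18, 0, 33, 42) shift [ -1. -15.  -2.] twist 0.01
(5.3, 7.8, 33, 61) shift [ -4. -14.   0.] twist -0.33
(11, 4, 33, 61) shift [-1.  7.  0.] twist -0.0
```

```bash
python3 -m creep '[[[-1,-8,-1],0],[[-1,-15,-1],0],[[-3,-20,-1],-0.11],[[-7,-25,-1],-0.22],[[-10,-29,-1],-0.33]]' |grep ft_
python3 -m creep '[[[0,0,0],0],[[-1,7,0],0],[[-1,7,-25],0],[[-1,7,-53],0],[[-33,25,-53],0]]' |grep ft_
python3 -m creep '[[[-35,19,0],0],[[-70,38,0],0],[[-105,57,0],0],[[-140,76,0],0],[[-175,96,0],0]]' |grep ft_
python3 - <<'E'
from h import *
rk();check(camera('top'))
E
```

```text
ft_force: [0.4, -0.4, -0.4]
ft_force: [2.0, 0.9, -2.4]
ft_force: [-0.0, 0.6, -0.8]
t 35.8 rake tray [   8.9 -239.7] tip z 86.4 head yaw tray 61.1 F [-0.   0.6 -0.8] grip 0.244 99.1 tilt [-0.002  0.002]
chips tray mm [x y w h ang]
 [[ 60. -99.  31.  26.   2.]
 [-37. -98.  26.  31.  72.]
 [ 79. -17.  29.  26.  39.]
 [-46.  -7.  29.  27.  84.]
 [ -8.  33.  26.  29.  48.]
 [ 49.  35.  31.  26.  32.]
 [-31.  72.  30.  26.  39.]
 [ 36. 105.  31.  26.  25.]]
8 44.9505159238565 [11.  7. 28. 13. 35. 15.]
```

```bash
python3 - <<'E'
from h import *
goto([.487,.3368,.246],168)
E
```

```text
shift [ 497.3 -311.5   -0.9] twist -1.775
```

```bash
python3 -m creep '[[[33,-20,0],0],[[66,-41,0],0],[[99,-62,0],0],[[132,-83,0],0],[[165,-104,0],0]]' >/dev/null
python3 -m creep '[[[33,-20,0],0],[[66,-41,0],0],[[99,-62,0],0],[[132,-83,0],0],[[165,-104,0],0]]' >/dev/null
python3 -m creep '[[[33,-20,0],-0.1],[[66,-41,0],-0.2],[[99,-62,0],-0.3],[[132,-83,0],-0.4],[[155,-97,0],-0.5]]' >/dev/null
python3 -m creep '[[[0,0,0],-0.12],[[0,0,0],-0.24],[[0,0,0],-0.36],[[0,0,0],-0.48],[[0,0,0],-0.6]]' >/dev/null
python3 -m creep '[[[0,0,0],-0.12],[[0,0,0],-0.24],[[0,0,0],-0.36],[[0,0,0],-0.48],[[0,0,0],-0.6]]' >/dev/null
python3 - <<'E'
from h import *
goto([.487,.3368,.246],168);rk()
E
```

```text
shift [-3.1  4.2  1.8] twist -0.061
t 37.9 rake tray [-25.8 334.3] tip z 87.8 head yaw tray 158.8 F [-0.4 -0.1 -1.2] grip 0.247 99.0 tilt [-0.003  0.003]
```

```bash
python3 -m creep '[[[-3,4,0],-0.06],[[-3,4,15],-0.06],[[-3,4,20],-0.06],[[-3,4,20],-0.06],[[-3,4,20],-0.06]]' >/dev/null
python3 - <<'E'
from h import *
goto([.487,.3368,.169],168);rk()
E
```

```text
shift [-0.8  0.5 58.6] twist -0.005
t 38.4 rake tray [-22.  336.7] tip z 67.6 head yaw tray 162.0 F [-0.1 -0.5 -1.5] grip 0.244 99.0 tilt [-0.004  0.002]
```

```bash
python3 -m creep '[[[-1,0.5,10],-0.005],[[-1,0.5,20],-0.005],[[-1,0.5,30],-0.005],[[-1,0.5,40],-0.005],[[-1,0.5,48],-0.005]]' |grep ft_
python3 -m creep '[[[0,0,4],0],[[0,0,8],0],[[0,0,11],0],[[0,0,11],0],[[0,0,11],0]]' 
python3 - <<'E'
from h import *
rk()
E
```

```text
ft_force: [-0.1, -0.3, -1.6]
clock: 39.18
position: [0.4873, 0.3369, 0.169]
ee_rot: [0.103, 0.995, 0.001, -0.002]
ft_force: [-0.2, -0.2, -0.8]
grip_width: 0.247
grasp_force: 99.3
t 39.2 rake tray [-21.  337.1] tip z 9.0 head yaw tray 162.4 F [-0.2 -0.2 -0.8] grip 0.247 99.3 tilt [-0.003  0.003]
```

```bash
python3 -m creep '[[[0,0,1],0],[[0,0,1.5],0],[[0,0,1.5],0]]' |grep ft_
python3 -m creep '[[[0,0,0],0],[[0,0,0],0],[[0,0,0],0],[[0,0,0],0],[[0,0,0],0]]' 1 |grep -E 'ft_|grip'
python3 -m creep '[[[0,0,0],0],[[0,0,-15],0],[[0,0,-40],0],[[0,0,-75],0],[[0,0,-110],0]]' |grep ft_
python3 -m creep '[[[0,-38,0],0],[[0,-76,0],0],[[0,-114,0],0],[[0,-150,0],0],[[0,-150,0],0]]' 0 |grep -E 'ft_|pos'
python3 - <<'E'
from h import *
c=camera('top');W=cloud(c);H=W[...,2];check(c)
m=np.zeros(H.shape,bool);m[205:275,145:200]=1;m&=(H>.135)&(H<.16);print(rect(W[m]),np.median(H[m]))
goto([.487,.3368,.25],None);rk()
save('t5',cv2.resize(c['pixels'][130:300,140:490],None,fx=2,fy=2))
E
```

```text
ft_force: [-0.6, -1.2, 4.5]
ft_force: [0.5, -0.7, -0.1]
grip_width: 0.934
ft_force: [1.1, -0.3, 1.5]
position: [0.4565, 0.1827, 0.2772]
ft_force: [1.3, -1.1, 0.2]
chips tray mm [x y w h ang]
 [[ 60. -99.  31.  26.   2.]
 [-37. -98.  26.  31.  72.]
 [ 79. -17.  29.  26.  39.]
 [-46.  -7.  29.  27.  84.]
 [ -8.  33.  26.  30.  45.]
 [ 49.  35.  31.  26.  32.]
 [-31.  72.  30.  26.  39.]
 [ 36. 105.  31.  26.  25.]]
8 45.24578814966019 [11.  7. 28. 13. 35. 15.]
(array([0., 0.]), array([0., 0.]), 0.0) nan
 shift [  2.  153.6  27.9] twist 0
t 40.7 rake tray [-66.4 190.2] tip z 117.4 head yaw tray 162.1 F [0.7 0.9 0.5] grip 0.206 0.0 tilt [-0.003  0.004]
  return _methods._mean(a, axis=axis, dtype=dtype,
  ret = ret.dtype.type(ret / rcount)
```

View pics/t5.png

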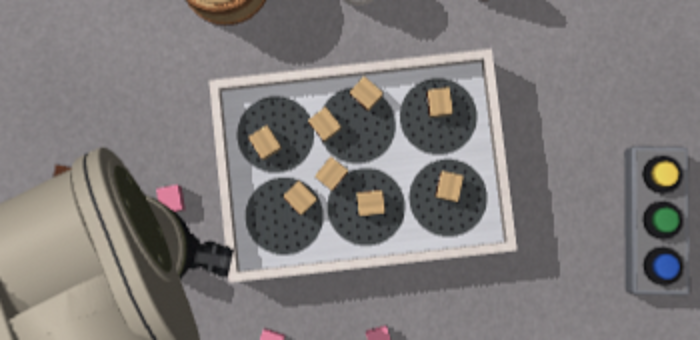

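```bash
python3 - <<'E'
from h import *
goto([.4236,-.3349,.17],None)
E
python3 -m creep '[[[0,-38,0],0],[[0,-76,0],0],[[0,-114,0],0],[[0,-152,0],0],[[0,-190,0],0]]' >/dev/null
python3 -m creep '[[[0,-38,0],0],[[0,-76,0],0],[[0,-114,0],0],[[0,-152,0],0],[[0,-190,0],0]]' >/dev/null
python3 -m creep '[[[0,-38,0],0],[[0,-76,0],0],[[0,-114,0],0],[[0,-114,0],0],[[0,-114,0],0]]' >/dev/null
python3 - <<'E'
from h import *
goto([.4236,-.3349,.17],None);rk()
c=camera('top');W=cloud(c);H=W[...,2];check(c)
m=np.zeros(H.shape,bool);m[205:275,145:200]=1;m&=(H>.135)&(H<.16);print(rect(W[m]),np.median(H[m]))
E
```

```text
shift [ -77.7 -516.7  105.6] twist 0
 shift [-75.9 -24.3 106.1] twist 0
t 42.0 rake tray [-215.7 -278.9] tip z 116.4 head yaw tray 162.2 F [0.4 1.5 0.3] grip -0.0 0.0 tilt [-0.003  0.002]
chips tray mm [x y w h ang]
 [[ 59. -99.  25.  30.  84.]
 [-37. -98.  26.  31.  72.]
 [ 79. -17.  29.  26.  39.]
 [-46.  -7.  29.  27.  84.]
 [ -8.  33.  26.  29.  47.]
 [ 49.  35.  31.  26.  32.]
 [-31.  72.  30.  26.  39.]
 [ 36. 105.  31.  26.  25.]]
8 45.05081601379591 [11.  7. 28. 12. 35. 15.]
(array([484.7, 328.5]), array([21.6, 22.3]), 74.3) 0.14705968479624934
```

```bash
python3 -m creep '[[[-36,-12,20],0],[[-72,-24,40],0],[[-76,-24,70],0],[[-76,-24,92],0],[[-76,-24,92],0]]' >/dev/null
python3 -m creep '[[[0,0,0],0],[[0,0,0],0]]' >/dev/null
python3 - <<'E'
from h import *
goto([.4236,-.3349,.123],None,'blue');rk();o,R_,x=tool();print((R_.T@np.array([.0530,-.0020,0])*1000).round(1))
E
```

```text
blue shift [-0.9 -3.5 58.2] twist 0
t 42.6 rake tray [-150.3 -321.6] tip z 21.2 head yaw tray 162.5 F [-1.3 -0.9  0.6] grip 0.002 0.0 tilt [-0.01   0.003]
[-52.3   8.9  -0.5]
```

```bash
python3 -m creep '[[[-1,-3.5,20],0],[[-1,-3.5,40],0],[[-1,-3.5,48],0],[[-1,-3.5,54],0],[[-1,-3.5,58],0]]' |grep -E 'pos|ft_'
python3 -m creep '[[[0,0,0.5],0],[[0,0,0.5],0],[[0,0,0.5],0]]'|grep -E 'pos|ft_'
```

```text
position: [0.4251, -0.3352, 0.1267]
ft_force: [-1.0, 1.9, 2.9]
position: [0.4251, -0.336, 0.1262]
ft_force: [0.7, 2.6, 3.1]
```

```bash
python3 -m creep '[[[0,0,1.5],0],[[0,0,3],0],[[0,0,3],0],[[0,0,3],0]]'|grep -E 'pos|ft_'
python3 -m creep '[[[0,0,1.5],0],[[0,0,3],0],[[0,0,3],0],[[0,0,3],0]]'|grep -E 'pos|ft_'
```

```text
position: [0.4251, -0.3362, 0.1235]
ft_force: [-2.2, 7.5, 19.4]
position: [0.4252, -0.3366, 0.1228]
ft_force: [-13.1, 17.4, 55.9]
```

```bash
python3 -m creep '[[[0,0,-4],0],[[0,0,-15],0],[[0,0,-30],0],[[-18,3,-36],0],[[-36,6,-36],0]]'|grep -E 'ft_'
python3 -m creep '[[[-35,6,0],0],[[-69,12,0],0],[[-69,12,0],0],[[-69,12,0],0]]'|grep -E 'pos|ft_'
python3 - <<'E'
from h import *
goto([.5286,-.3391,.127],None,'yellow');goto([.477,-.337,.127],None,'green')
E
```

```text
ft_force: [0.4, -0.1, 0.7]
position: [0.5322, -0.3399, 0.1544]
ft_force: [-0.1, 0.5, 0.4]
yellow shift [ 3.5  0.  27.4] twist 0
green shift [54.5 -8.4 27.6] twist 0
```

```bash
python3 -m creep '[[[3.5,0,10],0],[[3.5,0,20],0],[[3.5,0,26],0],[[3.5,0,28],0],[[3.5,0,28],0]]' |grep -E 'pos|ft_'
python3 -m creep '[[[0,0,1],0],[[0,0,2],0],[[0,0,2],0],[[0,0,2],0]]'|grep -E 'pos|ft_'
```

```text
position: [0.5263, -0.3394, 0.1262]
ft_force: [-2.0, 0.2, 2.6]
position: [0.5273, -0.3395, 0.1252]
ft_force: [-2.6, -0.4, 2.8]
```

```bash
python3 -m creep '[[[0,0,0.7],0],[[0,0,1.5],0],[[0,0,1.5],0],[[0,0,1.5],0]]'|grep -E 'pos|ft_'
```

```text
position: [0.5274, -0.3396, 0.1238]
ft_force: [-4.2, 0.8, 8.2]
```

```bash
python3 -m creep '[[[0,0,0.7],0],[[0,0,0.7],0],[[0,0,0.7],0]]'|grep -E 'pos|ft_'
python3 -m creep '[[[0,0,-4],0],[[0,0,-15],0],[[0,0,-30],0],[[18,-3,-32],0],[[36,-6,-32],0]]'|grep -E 'ft_'
python3 -m creep '[[[15,-3,0],0],[[15,-3,0],0],[[15,-3,0],0],[[15,-3,0],0]]'|grep -E 'pos|ft_'
python3 - <<'E'
from h import *
goto([.477,-.337,.127],None,'green')
E
```

```text
position: [0.5275, -0.3396, 0.1237]
ft_force: [-6.7, 2.5, 14.0]
ft_force: [-1.2, -0.4, -0.1]
position: [0.477, -0.3373, 0.1555]
ft_force: [0.7, 0.9, -0.6]
green shift [-0.   0.3 28.5] twist 0
```

Yellow bottomed out at 14 N. Green is next.

```bash
python3 -m creep '[[[0,0,10],0],[[0,0,20],0],[[0,0,27],0],[[0,0,29],0],[[0,0,30],0]]' |grep -E 'pos|ft_'
python3 -m creep '[[[0,0,0.7],0],[[0,0,1.5],0],[[0,0,1.5],0],[[0,0,1.5],0]]'|grep -E 'pos|ft_'
```

```text
position: [0.4759, -0.3372, 0.1242]
ft_force: [0.5, 2.9, 4.3]
position: [0.4758, -0.3374, 0.1238]
ft_force: [-0.2, 4.2, 6.2]
```

```bash
python3 -m creep '[[[0,0,0.8],0],[[0,0,0.8],0],[[0,0,0.8],0]]'|grep -E 'pos|ft_'
python3 -m creep '[[[0,0,-4],0],[[0,0,-15],0],[[0,0,-40],0],[[0,0,-80],0],[[35,-20,-100],0]]'|grep -E 'ft_'
python3 -m creep '[[[0,-38,0],0],[[0,-76,0],0],[[0,-76,0],0],[[0,-76,0],0]]'|grep -E 'pos|ft_'
python3 - <<'E'
from h import *
c=camera('top');W=cloud(c);H=W[...,2];check(c)
m=np.zeros(H.shape,bool);m[205:275,145:200]=1;m&=(H>.135)&(H<.16);print(rect(W[m]),np.median(H[m]))
m=np.zeros(H.shape,bool);m[205:275,145:200]=1;m&=(H>.003)&(H<.03);
save('t6',c['pixels']);rk()
hsv=cv2.cvtColor(c['pixels'],cv2.COLOR_RGB2HSV)
for n,(a,b) in dict(y=(22,34),g=(50,85),b=(100,125)).items():
    m=(cv2.inRange(hsv,(a,110,60),(b,255,255))>0);m[:,:450]=0;m[:,495:]=0;m[:200]=0;m[280:]=0
    print(n,m.sum(),np.median(H[m]))
E
```

```text
position: [0.4758, -0.3375, 0.1236]
ft_force: [-2.5, 6.5, 15.0]
ft_force: [0.4, -0.6, 1.7]
position: [0.4222, -0.4266, 0.2218]
ft_force: [0.0, 0.1, -0.2]
chips tray mm [x y w h ang]
 [[ 60. -99.  31.  26.   2.]
 [-37. -98.  26.  31.  72.]
 [ 79. -17.  29.  26.  39.]
 [-46.  -7.  29.  27.  84.]
 [ -8.  33.  26.  30.  45.]
 [ 49.  35.  31.  26.  32.]
 [-31.  72.  30.  26.  39.]
 [ 36. 105.  31.  26.  25.]]
8 45.24578814966019 [11.  7. 28. 13. 35. 15.]
(array([484.6, 327.9]), array([21.7, 22.1]), 74.2) 0.1470078436112012
t 48.6 rake tray [-160.  -414.5] tip z 61.3 head yaw tray 162.3 F [ 1.5  0.7 -0.2] grip 0.002 0.0 tilt [-0.004  0.002]
y 143 0.05569992359761597
g 135 0.055799833497481056
b 147 0.05543505814128952
```

View pics/t6.png

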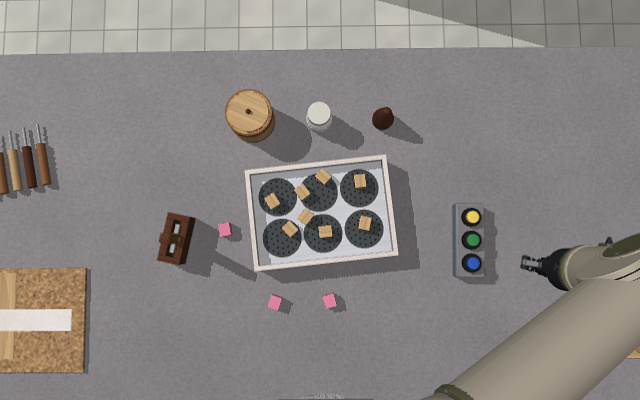

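The final view shows all eight blocks spread in the tray, the rake standing in its rest (175,238), the keys up at (472,217–263), and the bystanders where they started. The arm is clear of everything.

```bash
python3 -c "
from workcell import manip
print(manip.hand_in())"
```

```text
the job is handed in; nothing more can be done
None
```

I've handed the job in, but it gave no verdict: the last top-camera check showed eight blocks flat and at least 45 mm apart, a block within 35 mm of every vent, the rake let go in its slot (about 0.06 rad off upright), and all keys up after pressing blue, yellow and green in order, though blue peaked at about 56 N.

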